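# Raise the worktop's pop-up socket mast and hold it up

### The job

Lift the grey hood of the pop-up socket unit gently over until it rests fully open against its stop. Then grip the white mast across its release button so that the button is squeezed in, pull the mast straight up past its first stop to its second (it springs back when let go), and finish while still holding it there at full height, hood open. Leave the mug, jar, mill, bowl, spatula and tumbler where they are.

Things in the scene. Friction and masses are not known exactly. Their poses are not given: they have to be found in the camera images.
- unit: The pop-up socket unit, fixed to the worktop: an aluminium plinth 170 (its x) by 180 (its y) mm, 70 mm high, with a dark deck on top. Origin on the worktop directly under the mast's axis (the plinth reaches from y = -80 to +100 mm); z up. The hood's hinge runs along its +y edge; the release button is on the mast's +x side.
- hood (a joint): Angle of the grey plastic hood (rad): 0 shut, 1.75 open against its stop, leaning a little outwards past upright; starts at 0 to 0.3. The hood is a box 150 (x) by 155 (y) by 60 mm, 3 mm walls, open below and at the hinge side, covering the mast when shut. Its hinge is stiff (0.3 N m): it stays where it is left. Lifting it at the handle takes 3 to 5 N.
- hood_handle (a point): Middle of the hood's steel bar handle, 12 mm thick, 84 mm between its posts, parallel to the hinge; axis 40 mm above the hood's top face, 15 mm in from its free edge. Shut: y = -55, z = 171 mm in the unit's frame. The bar can turn in a grip, so a tool pointing down can hold it all the way. Once open, the face is 40 mm from the bar on its -y side: let go by opening only a little, then rise.
- hood_hinge (a point): Middle of the hinge line, at y = +85 mm in the unit's frame and 71 mm above the worktop. As the hood opens, the handle goes round this line (the unit's x direction) from the unit's -y side, up and over to its +y side.
- cap_top (a point): Centre of the top of the white mast cap. Cap: 38 mm (the unit's x) by 46 mm (y) by 48 mm high, standing on the deck when down, its top then 118 mm above the worktop. It rises with the mast; grip it with the pads about 22 mm below this point (and 2.5 mm towards the button). Its axes are the unit's.
- release_face (a point): Centre of the outer face of the grey release button, a block 18 mm wide and 20 mm high on the cap's +x side, 22 mm below the cap's top, standing 5 mm proud (so 43 mm over cap and button along x). Squeezed in it is flush with the cap.
- release (a joint): How far the release button is pressed in (m): 0 out, 0.005 flush. Springy: 1.5 N to start, 5 N to be flush. While the mast is down and the button is not pressed in at least 3 mm, a catch holds the mast down.
- mast_upper (a joint): How far the mast's upper stage has been drawn out of the lower one (m), 0 to 0.055. It comes first, for about 3 to 5 N: the first stop, after 55 mm.
- mast_lower (a joint): How far the lower stage is drawn out of the plinth (m), 0 to 0.055. It follows the upper one, for about 10 to 12 N in all: the second stop, hard, is 110 mm above the start. Let go, both stages spring back, the upper one to about 12 mm, where its catch rests on the plinth; a grip of 30 N or more holds the cap safely.
- mug: Bystander: white mug, 80 mm across, 95 mm high, near the unit's +x side. Origin under its centre.
- jar: Bystander: small amber glass jar, 44 mm across, 75 mm high, near the unit's -x side. Origin under its centre.
- mill: Bystander: dark wooden pepper mill, 52 mm across, 122 mm high. Origin under its centre.
- bowl: Bystander: white bowl, 130 mm across, 55 mm high. Origin under its centre.
- spatula: Bystander: spatula lying flat, 280 mm long. Origin under its middle, x towards its blade.
- tumbler: Bystander: drinking glass, 66 mm across, 90 mm high. Origin under its centre.
Mind the look-alikes: they are no part of the job. Leave any blue look-alike of the unit alone.

How it is judged:
By the outcome, as a careful person would: the job done as asked, in the order asked, and still so for the second after the job is handed in, while the arm keeps its last pose, push and grip.
It also fails if it takes over 58 s, if anything falls off the work surface, if the arm or the gripper's body presses on something with over 40 N, if the wrist force passes 120 N, or if a joint passes its speed limit or range.

### The arm

A 7-joint arm with a two-finger parallel gripper is mounted at the origin on the work surface. World frame = base frame: x ahead of the robot, y to its left, z up, the work surface at z = 0. Lengths are in m, angles in rad, forces in N, time in s.
With the tool pointing down it reaches from about 0.4 to 0.925 m from the base axis. Payload 4.1 kg.
Tool frame: the origin (TCP) lies between the finger pads, 19 mm behind the fingertips; this is the grasp point; z points along the fingers, y is the line along which they close (so a half turn about z gives the same grasp; the last joint's range is limited). The gripper opens to 85 mm and grips with 20 to 120 N. Pads are 22 mm wide; open, the fingers measure 114 mm over their backs; the gripper's body (76 mm by 85 mm) begins 54 mm behind the grasp point. The pads swing forward as they close: fully open they stand 13 mm farther back than shut.
Start: joints at [-0.099, 0.398, 0.045, 1.537, -0.019, 1.207, -0.051], TCP at [0.65, 0, 0.25] pointing down, gripper open.
Joint ranges: [-2.82, 2.82], [-0.49, 2.23], [-1.37, 1.46], [0, 2.46], [-1.36, 4.5], [0.23, 2], [-2.94, 2.94]. Speed limits (rad/s): [2.57, 2.57, 3.14, 3.14, 3.14, 3.14, 3.14].

### API

Orientations are given as a unit quaternion [w, x, y, z].
In Python, from cell import get_obs, camera, camera_info, ticket gives the robot as it stands. The module is installed in compiled form; this text tells all that it offers.
- The arm moves only by the shell command python3 -m creep 'ROWS'. ROWS is JSON, a list of rows, each an object of numbers: "tx", "ty", "tz": the shift along the tool's x, y, z in m; "roll": the turn about the tool's z in units of 8 degrees (1.0 is 8 degrees); "gripper": the opening, from 0 (shut) to 1 (fully open). A call has 1 to 8 rows; each row shifts and turns the commanded pose from where the row before left it, along the tool's axes as they then stand; what a row does not reach is not made up. A row lasts 1/8 s, in which the tool goes at most 62.5 mm and 10.7 degrees, less where a joint would pass 70% of its speed; a pose out of reach is approached as far as the arm can. A call with a gripper value outside its range is refused whole. The fingers move at their own pace and stop on an object; the grip force is fixed at half the most. Time passes only in rows, so rows that do not move let the fingers close. It gives the time, the measured TCP pose, the force, the opening and the grip force at its end, in the units of the state.
- get_obs(): the state, without advancing time (a new reading comes with each control period).
- camera(name): name is "scene" or "side" or "wrist"; returns the picture (384x512x3 uint8, red, green, blue); there is no depth.
- camera_info(name): a dict with "fx", "fy", "cx", "cy" (pixels), "rvec" (rotation vector, rad) and "tvec" (3), from world to camera coordinates, as OpenCV has them. Camera axes: x right, y down, z forward; pixel columns grow to the right and rows downward; lengths in m; the calibration is good to about 2 mm. A picture is of the moment at which its call begins: read the wrist's pose just before it. camera_info takes no time and is no camera call; for the wrist camera it gives the pose at the moment of the call.
- ticket.close_job(): hands the job in; it is judged then, once.
The state is a dict: "time_s": time; "joint_pos": joint angles; "qd": joint speeds; "joint_efforts": joint torques, N m; "ee_pos": TCP position; "ee_rot": TCP orientation; "wrist_force": force on the tool from outside, world axes, zero at the start; "moment": the same for the moment, N m; "width": opening from 0.0 (shut) to 1.0 (fully open); "gripper_force": force on a finger pad.
Only numpy, scipy, OpenCV 4.12 (cv2) and the standard library are available. Lean on these libraries where they do the work, as an engineer would, in place of code of your own. Each camera call takes 0.05 s, during which the arm holds its last target. There are 200 camera calls.

## Working session

There is one attempt and no reset: what is moved stays moved. The work goes in short steps, Python scripts to look and compute and a shell command to move; the robot and the scene stay as the last step left them, time stands still between calls to the robot, and variables do not carry over. Pictures are saved under pics/ and viewed, at most 10 in all, crops included, and the job is handed in when it is done.

```bash
mkdir -p pics
cat > h.py <<'E'
import numpy as np,cv2
from cell import get_obs,camera,camera_info
def snap(n,f):
    im=camera(n); cv2.imwrite('pics/'+f,im[:,:,::-1]); return im
def P(i):
    R=cv2.Rodrigues(np.array(i['rvec'],float))[0]; return R,np.array(i['tvec'],float).ravel()
def ray(n,u,v,i=None):
    i=i or camera_info(n);R,t=P(i)
    d=R.T@np.array([(u-i['cx'])/i['fx'],(v-i['cy'])/i['fy'],1]);return -R.T@t,d
def onz(n,u,v,z):
    c,d=ray(n,u,v);return c+d*(z-c[2])/d[2]
def proj(n,p):
    i=camera_info(n);R,t=P(i);q=R@np.array(p)+t
    return i['fx']*q[0]/q[2]+i['cx'],i['fy']*q[1]/q[2]+i['cy']
def tri(a,b):
    (c1,d1),(c2,d2)=a,b
    s=np.linalg.lstsq(np.c_[d1,-d2],c2-c1,rcond=None)[0]
    p,q=c1+d1*s[0],c2+d2*s[1];return (p+q)/2,np.linalg.norm(p-q)
E
python3 - <<'E'
from h import *
o=get_obs();print(o)
a=snap('scene','a.png');b=snap('side','b.png');c=snap('wrist','w.png')
cv2.imwrite('pics/ab.png',cv2.resize(np.hstack([a,b])[:,:,::-1],(800,300)))
for n in('scene','side','wrist'):print(n,ray(n,256,192))
E
```

```text
{'time_s': 0.0, 'joint_pos': array([-0.0990287 ,  0.39918133,  0.04504259,  1.53789508, -0.01870755,
        1.20688675, -0.05072609]), 'qd': array([ 5.94541431e-04, -7.33902291e-04,  1.31804921e-03,  5.52055651e-04,
       -2.49853875e-03,  2.42890228e-04, -5.17130990e-06]), 'joint_efforts': array([-9.65094187e-04, -4.75129580e+01,  1.36406265e+00, -2.54227209e+01,
        1.14684159e-02,  9.53188282e-03,  3.56541250e-05]), 'ee_pos': array([6.49398298e-01, 3.93404081e-05, 2.48963784e-01]), 'ee_rot': array([-6.41149220e-04,  7.07069784e-01,  7.07143105e-01, -7.33763055e-04]), 'wrist_force': array([0.01144043, 0.16128134, 0.68102812]), 'moment': array([-0.0306931 ,  0.02023745, -0.01496974]), 'gripper_force': 0.0, 'width': 1.0000425095868648}
scene (array([1.47950804, 0.3413127 , 1.02966058]), array([-0.70856067, -0.26256664, -0.65515372]))
side (array([0.22787673, 0.87402448, 0.78518124]), array([ 0.2455752 , -0.77523314, -0.5821581 ]))
wrist (array([0.64898623, 0.07991077, 0.37263579]), array([ 5.01076572e-05, -2.95934216e-01, -9.55378606e-01]))
```

View pics/a.png

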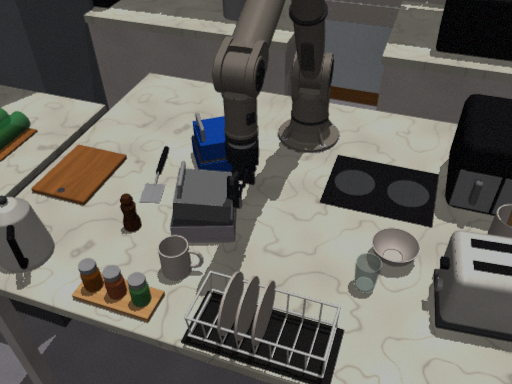

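View pics/b.png

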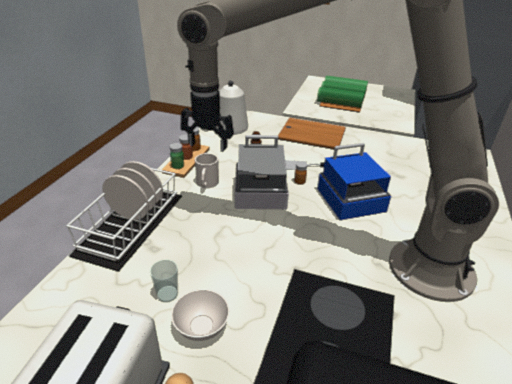

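The scene view shows the grey unit at about (205,205) and the side view at (262,175). The blue look-alike is at scene (213,142) and side (353,182). The grey one fits: it has a grey hood, with the mug on one side and the amber jar on the other. I'll confirm it in an enlarged crop.

Run:
```python
import cv2,numpy as np
a=cv2.imread('pics/a.png')[150:250,160:260];b=cv2.imread('pics/b.png')[125:225,215:315]
cv2.imwrite('pics/c.png',np.hstack([cv2.resize(x,(400,400),interpolation=cv2.INTER_CUBIC) for x in(a,b)]))
```

```text
(no output)
```

View pics/c.png

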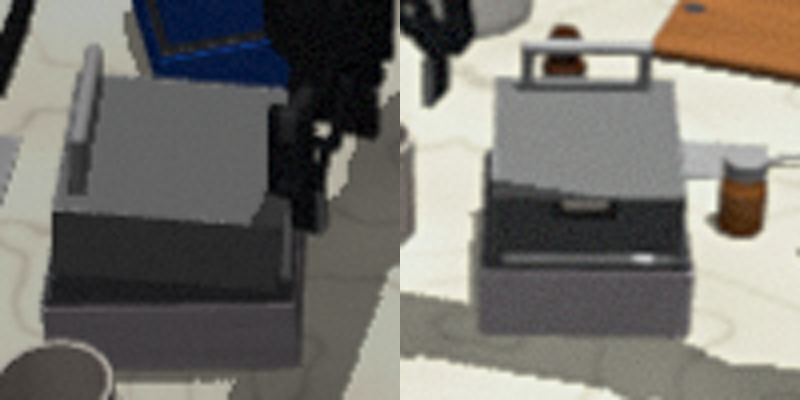

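View pics/w.png

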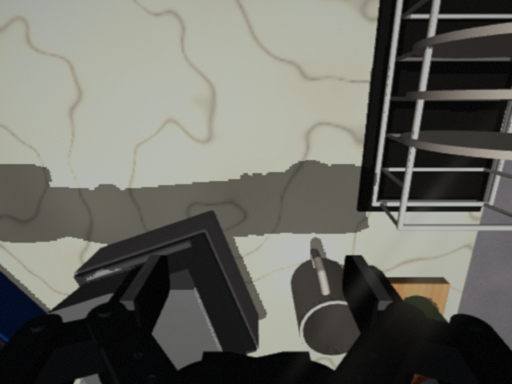

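The crop confirms the grey unit. The handle bar runs along its far (world -y) edge, the hood is open towards +y (hinge side), the mug is on its +x side and the jar on its -x side. In the wrist view the plinth corners are near (213,213), (78,275) and (258,345).

Run:
```python
from h import *
for z in(.07,0):
    p=[onz('wrist',*q,z) for q in((78,275),(213,213),(258,345))]
    print('wrist',z,[np.round(x,4) for x in p],np.linalg.norm(p[0]-p[1]),np.linalg.norm(p[2]-p[1]))
print('bar +x',tri(ray('scene',179.5,185),ray('side',246.3,136.8)))
print('bar -x',tri(ray('scene',183.7,161.5),ray('side',278,137.5)))
print('pl ++',tri(ray('scene',235,225.5),ray('side',234.5,192.5)))
print([onz('scene',*q,.07) for q in((171.25,226.75),(235,225.5))],[onz('side',*q,.07) for q in((234.5,192.5),(288,191.25))])
print([onz('side',*q,.0) for q in((235,208),(287.5,208.3))])
w=cv2.imread('pics/w.png')[190:384,0:270];cv2.imwrite('pics/w2.png',cv2.resize(w,None,fx=2.9,fy=2.9,interpolation=cv2.INTER_CUBIC))
```

```text
wrist 0.07 [array([ 0.444 , -0.1141,  0.07  ]), array([ 0.6029, -0.0374,  0.07  ]), array([ 0.6517, -0.215 ,  0.07  ])] 0.1764632482243734 0.18410723772502693
wrist 0 [array([ 0.3966, -0.159 , -0.    ]), array([ 0.5923, -0.0646,  0.    ]), array([ 0.6523, -0.2832,  0.    ])] 0.21727939722070702 0.22669145014263667
bar +x (array([ 0.60713782, -0.19969833,  0.18769531]), np.float64(0.0006483608511988475))
bar -x (array([ 0.51034184, -0.23409721,  0.18742862]), np.float64(0.0003680390629469992))
pl ++ (array([ 0.59170019, -0.05227186,  0.06876246]), np.float64(0.001993547136826446))
[array([ 0.65538511, -0.21652869,  0.07      ]), array([ 0.59383457, -0.05085445,  0.07      ])] [array([ 0.5909926 , -0.05214656,  0.07      ]), array([ 0.43727296, -0.11775279,  0.07      ])]
[array([ 0.5940567 , -0.06362675,  0.        ]), array([ 0.43479841, -0.12206058,  0.        ])]
```

View pics/w2.png

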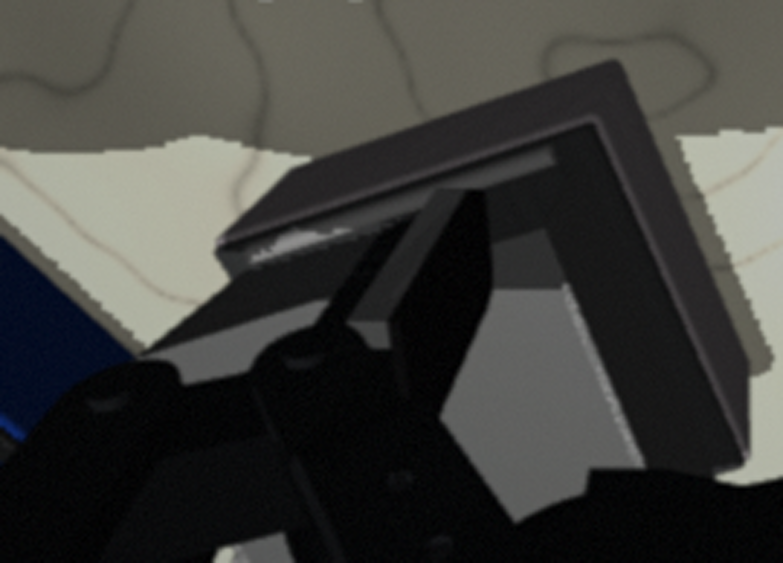

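Run:
```python
from h import *
p=[onz('wrist',*q,.07)[:2] for q in((75.9,276.9),(205.9,232.4),(256.2,350.3))]
print(p)
for a,b in((p[1]-p[0],0),(p[1]-p[2],90)):print(np.linalg.norm(a),np.degrees(np.arctan2(a[1],a[0]))-b)
S=[(.437,-.118),(.5925,-.0515),(.6554,-.2165)]
L=np.array([(-.085,.1),(.085,.1),(.085,-.08)])
W=np.array(p+S);M=np.vstack([L,L])
a=W-W.mean(0);b=M-M.mean(0)
for sel in(slice(0,3),slice(3,6),slice(0,6)):
    w=W[sel];m=M[sel];a=w-w.mean(0);b=m-m.mean(0)
    th=np.arctan2((b[:,0]*a[:,1]-b[:,1]*a[:,0]).sum(),(a*b).sum())
    R=np.array([[np.cos(th),-np.sin(th)],[np.sin(th),np.cos(th)]]);o=w.mean(0)-R@m.mean(0)
    print(np.degrees(th),o,'bar mid local',R.T@(np.array([.5587,-.2169])-o))
```

```text
[array([ 0.44108778, -0.11665296]), array([ 0.59413334, -0.06022749]), array([ 0.64943451, -0.22338868])]
0.16311584075983251 20.23813040255136
0.1722782444246654 18.723360115504846
19.474273891071608 [ 0.5481748  -0.18058056] bar mid local [-0.00218524 -0.03775057]
22.155112786512746 [ 0.55047657 -0.17639825] bar mid local [-0.00765756 -0.04061254]
20.832531851960248 [ 0.5493371  -0.17850621] bar mid local [-0.00490349 -0.03921355]
```

```bash
python3 -m creep '[{"tx":-0.036,"ty":-0.015,"gripper":1},{"tx":-0.036,"ty":-0.015},{"tx":-0.036,"ty":-0.015},{"tx":-0.036,"ty":-0.015},{"tx":-0.036,"ty":-0.015},{"tx":-0.037,"ty":-0.015}]'; python3 -m creep '[{"roll":1.1,"gripper":0.7},{"roll":1.1,"gripper":0.7},{"roll":1.1,"gripper":0.7},{"roll":1.1,"gripper":0.7},{"roll":1.1,"gripper":0.7},{"roll":1.1,"gripper":0.7},{"roll":1.1,"gripper":0.7},{"roll":1.0,"gripper":0.7}]'
python3 -m creep '[{"gripper":0.7}]'
python3 - <<'E'
from h import *
from scipy.spatial.transform import Rotation as R
o=get_obs();q=o['ee_rot'];print(o['ee_pos'],R.from_quat(q,scalar_first=True).as_matrix().round(3))
w=snap('wrist','w3.png')
print('bar ends expected',proj('wrist',[.6071,-.1997,.1877]),proj('wrist',[.5103,-.2341,.1874]))
E
```

```text
[6.49558689e-01 2.25214650e-05 2.49208332e-01] [[-0.     1.    -0.001]
 [ 1.     0.    -0.   ]
 [-0.    -0.001 -1.   ]]
bar ends expected (np.float64(207.54876232340067), np.float64(435.75750873481263)) (np.float64(102.85550612856954), np.float64(461.8998933354186))invalid input
invalid input
invalid input
```

View pics/w3.png

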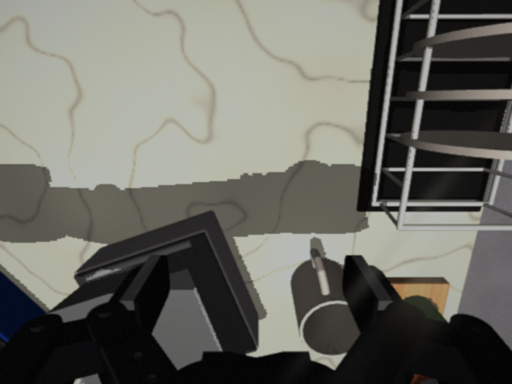

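The arm did not move and the picture is unchanged, because the rows were refused. They probably need every key.

```bash
python3 -m creep '[{"tx":-0.036,"ty":-0.015,"tz":0,"roll":0,"gripper":1},{"tx":-0.036,"ty":-0.015,"tz":0,"roll":0,"gripper":1},{"tx":-0.036,"ty":-0.015,"tz":0,"roll":0,"gripper":1},{"tx":-0.036,"ty":-0.015,"tz":0,"roll":0,"gripper":1},{"tx":-0.036,"ty":-0.015,"tz":0,"roll":0,"gripper":1},{"tx":-0.037,"ty":-0.015,"tz":0,"roll":0,"gripper":1}]'
```

```text
time_s: 0.95
ee_pos: [0.5594, -0.218, 0.2499]
ee_rot: [-0.0, 0.707, 0.707, 0.0]
wrist_force: [0.3, -0.8, 0.3]
width: 1.003
gripper_force: 0.0
```

```bash
python3 -m creep '[{"tx":0,"ty":0,"tz":0,"roll":1.1,"gripper":0.7},{"tx":0,"ty":0,"tz":0,"roll":1.1,"gripper":0.7},{"tx":0,"ty":0,"tz":0,"roll":1.1,"gripper":0.7},{"tx":0,"ty":0,"tz":0,"roll":1.1,"gripper":0.7},{"tx":0,"ty":0,"tz":0,"roll":1.1,"gripper":0.7},{"tx":0,"ty":0,"tz":0,"roll":1.1,"gripper":0.7},{"tx":0,"ty":0,"tz":0,"roll":1.1,"gripper":0.7},{"tx":0,"ty":0,"tz":0,"roll":1.0,"gripper":0.7}]'
python3 - <<'E'
from h import *
from scipy.spatial.transform import Rotation as R
o=get_obs();q=o['ee_rot'];print(o['ee_pos'],R.from_quat(q,scalar_first=True).as_matrix().round(3),o['width'])
w=snap('wrist','w4.png')
print('bar ends expected',proj('wrist',[.6071,-.1997,.1877]),proj('wrist',[.5103,-.2341,.1874]))
E
```

```text
time_s: 1.95
ee_pos: [0.5599, -0.2168, 0.2498]
ee_rot: [-0.0, 0.985, 0.175, -0.0]
wrist_force: [-0.0, 0.3, -0.7]
width: 0.703
gripper_force: 0.0
[ 0.55988257 -0.21684928  0.24978779] [[ 0.939  0.344 -0.   ]
 [ 0.344 -0.939  0.   ]
 [-0.    -0.    -1.   ]] 0.7028496043200955
bar ends expected (np.float64(255.3358782923433), np.float64(148.17616282723182)) (np.float64(254.26861719423243), np.float64(290.8069146583627))
```

View pics/w4.png

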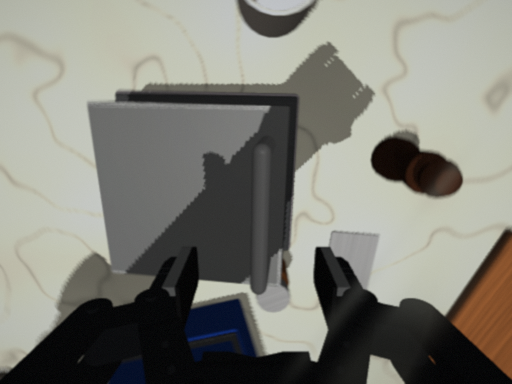

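The wrist view looks straight down on the grey hood. The bar runs from (263,143) to (259,290), about 4 mm to the right (tool +y) of where I expected it and turned about 1.5°. The bar lies between the open fingers, so I'll correct, descend and close.

```bash
python3 -m creep '[{"tx":0,"ty":0.0043,"tz":0.012,"roll":0.15,"gripper":0.7},{"tx":0,"ty":0,"tz":0.017,"roll":0,"gripper":0.7},{"tx":0,"ty":0,"tz":0.017,"roll":0,"gripper":0.7},{"tx":0,"ty":0,"tz":0.016,"roll":0,"gripper":0.7},{"tx":0,"ty":0,"tz":0,"roll":0,"gripper":0.4},{"tx":0,"ty":0,"tz":0,"roll":0,"gripper":0.0},{"tx":0,"ty":0,"tz":0,"roll":0,"gripper":0.0},{"tx":0,"ty":0,"tz":0,"roll":0,"gripper":0.0}]'
python3 -m creep '[{"tx":0,"ty":0,"tz":0,"roll":0,"gripper":0.0},{"tx":0,"ty":0,"tz":0,"roll":0,"gripper":0.0}]'
```

```text
time_s: 3.0
ee_pos: [0.5618, -0.2207, 0.1885]
ee_rot: [-0.0, 0.986, 0.167, 0.0]
wrist_force: [-0.4, 1.6, 0.3]
width: 0.115
gripper_force: 58.5
time_s: 3.25
ee_pos: [0.5618, -0.2208, 0.1883]
ee_rot: [0.0, 0.986, 0.167, 0.0]
wrist_force: [-0.0, 2.2, 0.0]
width: 0.113
gripper_force: 58.5
```

```bash
python3 -c "
import numpy as np
f=np.radians(np.linspace(42.4,135.8,11))
for k in range(10):print(k,round(172*(np.cos(f[k+1])-np.cos(f[k]))/4,1),round(-172*(np.sin(f[k+1])-np.sin(f[k]))/4,1))"
```

```text
0 -5.1 -4.8
1 -5.8 -3.9
2 -6.4 -2.9
3 -6.8 -1.8
4 -7.0 -0.7
5 -7.0 0.5
6 -6.8 1.6
7 -6.5 2.7
8 -6.0 3.7
9 -5.3 4.6
```

```bash
python3 -m creep '[{"tx":0,"ty":-0.0051,"tz":-0.0048,"roll":0,"gripper":0},{"tx":0,"ty":-0.0051,"tz":-0.0048,"roll":0,"gripper":0},{"tx":0,"ty":-0.0051,"tz":-0.0048,"roll":0,"gripper":0},{"tx":0,"ty":-0.0051,"tz":-0.0048,"roll":0,"gripper":0},{"tx":0,"ty":-0.0058,"tz":-0.0039,"roll":0,"gripper":0},{"tx":0,"ty":-0.0058,"tz":-0.0039,"roll":0,"gripper":0},{"tx":0,"ty":-0.0058,"tz":-0.0039,"roll":0,"gripper":0},{"tx":0,"ty":-0.0058,"tz":-0.0039,"roll":0,"gripper":0}]'
```

```text
time_s: 4.25
ee_pos: [0.5476, -0.1811, 0.2242]
ee_rot: [0.001, 0.986, 0.166, 0.001]
wrist_force: [3.4, -4.4, -1.3]
width: 0.117
gripper_force: 58.3
```

```bash
python3 -m creep '[{"tx":0,"ty":-0.0064,"tz":-0.0029,"roll":0,"gripper":0},{"tx":0,"ty":-0.0064,"tz":-0.0029,"roll":0,"gripper":0},{"tx":0,"ty":-0.0064,"tz":-0.0029,"roll":0,"gripper":0},{"tx":0,"ty":-0.0064,"tz":-0.0029,"roll":0,"gripper":0},{"tx":0,"ty":-0.0068,"tz":-0.0018,"roll":0,"gripper":0},{"tx":0,"ty":-0.0068,"tz":-0.0018,"roll":0,"gripper":0},{"tx":0,"ty":-0.0068,"tz":-0.0018,"roll":0,"gripper":0},{"tx":0,"ty":-0.0068,"tz":-0.0018,"roll":0,"gripper":0}]'; python3 -m creep '[{"tx":0,"ty":-0.0070,"tz":-0.0007,"roll":0,"gripper":0},{"tx":0,"ty":-0.0070,"tz":-0.0007,"roll":0,"gripper":0},{"tx":0,"ty":-0.0070,"tz":-0.0007,"roll":0,"gripper":0},{"tx":0,"ty":-0.0070,"tz":-0.0007,"roll":0,"gripper":0},{"tx":0,"ty":-0.0070,"tz":0.0005,"roll":0,"gripper":0},{"tx":0,"ty":-0.0070,"tz":0.0005,"roll":0,"gripper":0},{"tx":0,"ty":-0.0070,"tz":0.0005,"roll":0,"gripper":0},{"tx":0,"ty":-0.0070,"tz":0.0005,"roll":0,"gripper":0}]'
```

```text
time_s: 5.25
ee_pos: [0.5307, -0.1336, 0.2452]
ee_rot: [0.003, 0.986, 0.166, 0.002]
wrist_force: [0.6, -7.2, 7.5]
width: 0.115
gripper_force: 58.4
time_s: 6.25
ee_pos: [0.5113, -0.0793, 0.2455]
ee_rot: [0.002, 0.986, 0.166, 0.001]
wrist_force: [-0.2, -2.7, 5.3]
width: 0.114
gripper_force: 63.8
```

```bash
python3 -m creep '[{"tx":0,"ty":-0.0068,"tz":0.0016,"roll":0,"gripper":0},{"tx":0,"ty":-0.0068,"tz":0.0016,"roll":0,"gripper":0},{"tx":0,"ty":-0.0068,"tz":0.0016,"roll":0,"gripper":0},{"tx":0,"ty":-0.0068,"tz":0.0016,"roll":0,"gripper":0},{"tx":0,"ty":-0.0065,"tz":0.0027,"roll":0,"gripper":0},{"tx":0,"ty":-0.0065,"tz":0.0027,"roll":0,"gripper":0},{"tx":0,"ty":-0.0065,"tz":0.0027,"roll":0,"gripper":0},{"tx":0,"ty":-0.0065,"tz":0.0027,"roll":0,"gripper":0}]'; python3 -m creep '[{"tx":0,"ty":-0.0060,"tz":0.0037,"roll":0,"gripper":0},{"tx":0,"ty":-0.0060,"tz":0.0037,"roll":0,"gripper":0},{"tx":0,"ty":-0.0060,"tz":0.0037,"roll":0,"gripper":0},{"tx":0,"ty":-0.0060,"tz":0.0037,"roll":0,"gripper":0},{"tx":0,"ty":-0.0053,"tz":0.0046,"roll":0,"gripper":0},{"tx":0,"ty":-0.0053,"tz":0.0046,"roll":0,"gripper":0}]'
```

```text
time_s: 7.25
ee_pos: [0.4926, -0.0268, 0.2265]
ee_rot: [-0.0, 0.986, 0.167, -0.001]
wrist_force: [-2.9, -1.3, 3.9]
width: 0.112
gripper_force: 66.4
time_s: 8.0
ee_pos: [0.4807, 0.0067, 0.2013]
ee_rot: [-0.001, 0.986, 0.167, -0.002]
wrist_force: [-4.0, 0.1, 8.1]
width: 0.107
gripper_force: 68.6
```

```bash
python3 -m creep '[{"tx":0,"ty":-0.0027,"tz":0.0023,"roll":0,"gripper":0},{"tx":0,"ty":-0.0027,"tz":0.0023,"roll":0,"gripper":0},{"tx":0,"ty":-0.0025,"tz":0.0024,"roll":0,"gripper":0},{"tx":0,"ty":-0.0025,"tz":0.0024,"roll":0,"gripper":0}]';python3 -m creep '[{"tx":0,"ty":-0.0015,"tz":0.0016,"roll":0,"gripper":0},{"tx":0,"ty":0,"tz":0,"roll":0,"gripper":0}]'
python3 - <<'E'
from h import *
o=get_obs()['ee_pos'];th=np.radians(19.2);d=o[:2]-[.5482,-.1806]
y=-np.sin(th)*d[0]+np.cos(th)*d[1];print('local y',y,'hood',np.pi-np.arctan2(o[2]-.071,y-.085)-np.arctan2(.1,.14))
E
```

```text
time_s: 8.5
ee_pos: [0.4774, 0.016, 0.1914]
ee_rot: [-0.0, 0.986, 0.167, -0.002]
wrist_force: [-5.1, -1.1, 4.0]
width: 0.112
gripper_force: 69.4
time_s: 8.75
ee_pos: [0.4773, 0.0166, 0.1908]
ee_rot: [0.0, 0.986, 0.167, -0.002]
wrist_force: [-7.2, -1.8, 10.8]
width: 0.114
gripper_force: 70.1
local y 0.20952880173865754 hood 1.7553038589139018
```

```bash
python3 -m creep '[{"tx":0,"ty":-0.0015,"tz":0.0016,"roll":0,"gripper":0},{"tx":0,"ty":-0.0008,"tz":0.0008,"roll":0,"gripper":0},{"tx":0,"ty":0,"tz":0,"roll":0,"gripper":0}]'
```

```text
time_s: 9.12
ee_pos: [0.4773, 0.0166, 0.1906]
ee_rot: [0.001, 0.986, 0.166, -0.001]
wrist_force: [-11.1, -7.8, 24.6]
width: 0.115
gripper_force: 71.8
```

```bash
python3 -m creep '[{"tx":0,"ty":0.0013,"tz":-0.0024,"roll":0,"gripper":0},{"tx":0,"ty":0,"tz":0,"roll":0,"gripper":0.35},{"tx":0,"ty":0,"tz":0,"roll":0,"gripper":0.35},{"tx":0,"ty":0,"tz":0,"roll":0,"gripper":0.35}]'; python3 -m creep '[{"tx":0,"ty":0,"tz":-0.01,"roll":0,"gripper":0.35},{"tx":0,"ty":0,"tz":-0.02,"roll":0,"gripper":0.35},{"tx":0,"ty":0,"tz":-0.025,"roll":0,"gripper":0.35},{"tx":0,"ty":0,"tz":-0.025,"roll":0,"gripper":0.35},{"tx":0,"ty":0,"tz":-0.025,"roll":0,"gripper":0.35},{"tx":0,"ty":0,"tz":-0.01,"roll":0,"gripper":0.35}]'
```

```text
time_s: 9.62
ee_pos: [0.4784, 0.0185, 0.1899]
ee_rot: [-0.0, 0.986, 0.167, 0.0]
wrist_force: [0.1, -0.2, 0.0]
width: 0.354
gripper_force: 0.0
time_s: 10.38
ee_pos: [0.4791, 0.0181, 0.3072]
ee_rot: [-0.0, 0.986, 0.167, 0.002]
wrist_force: [-0.5, 0.0, -0.3]
width: 0.351
gripper_force: 0.0
```

Run:
```python
from h import *
o=get_obs();print(o['joint_pos'])
a=snap('scene','s2.png')[130:270,130:290];b=snap('side','d2.png')[90:230,190:350]
cv2.imwrite('pics/c2.png',cv2.resize(np.hstack([a,b])[:,:,::-1],None,fx=2.5,fy=2.5,interpolation=cv2.INTER_CUBIC))
```

```text
[-0.31678826  0.04397736  0.19716029  1.85357847 -0.00936746  1.24141989
 -1.3523621 ]
```

View pics/c2.png

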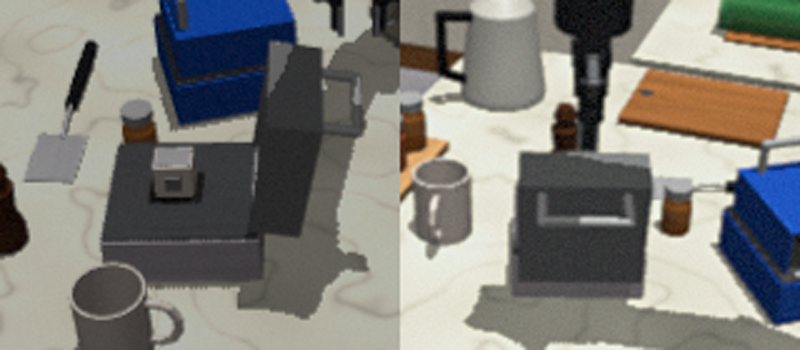

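The crop shows the hood standing open past upright. The white cap is at scene about (200,193), with its button facing the camera on +x.

```bash
python3 -m creep '[{"tx":0,"ty":0.03,"tz":0,"roll":0,"gripper":0.35},{"tx":0,"ty":0.03,"tz":0,"roll":0,"gripper":0.35},{"tx":0,"ty":0.03,"tz":0,"roll":0,"gripper":0.35},{"tx":0,"ty":0.03,"tz":0,"roll":0,"gripper":0.35},{"tx":0.0024,"ty":0.03,"tz":0,"roll":0,"gripper":0.35},{"tx":0,"ty":0.03,"tz":0,"roll":0,"gripper":0.35},{"tx":0,"ty":0.03,"tz":0,"roll":-1.25,"gripper":0.85}]'; python3 -m creep '[{"tx":0,"ty":0,"tz":0,"roll":-1.25,"gripper":0.85},{"tx":0,"ty":0,"tz":0,"roll":-1.25,"gripper":0.85},{"tx":0,"ty":0,"tz":0,"roll":-1.25,"gripper":0.85},{"tx":0,"ty":0,"tz":0,"roll":-1.25,"gripper":0.85},{"tx":0,"ty":0,"tz":0,"roll":-1.25,"gripper":0.85},{"tx":0,"ty":0,"tz":0,"roll":-1.25,"gripper":0.85},{"tx":0,"ty":0,"tz":0,"roll":-1.25,"gripper":0.85},{"tx":0,"ty":0,"tz":0,"roll":-1.25,"gripper":0.85}]'
python3 -m creep '[{"tx":0,"ty":0,"tz":0,"roll":0,"gripper":0.85}]'
python3 - <<'E'
from h import *
print(get_obs()['joint_pos'].round(2));w=snap('wrist','w5.png')
print(onz('scene',200,193.2,.118),proj('wrist',onz('scene',200,193.2,.118)),proj('wrist',[.5482,-.1806,.118]))
E
```

```text
time_s: 11.35
ee_pos: [0.5494, -0.1801, 0.3037]
ee_rot: [-0.001, 0.967, 0.255, -0.001]
wrist_force: [0.7, 0.2, 0.5]
width: 0.546
gripper_force: 0.0
time_s: 12.35
ee_pos: [0.549, -0.1793, 0.3037]
ee_rot: [-0.001, 0.577, 0.817, -0.0]
wrist_force: [-0.8, 0.6, 0.0]
width: 0.851
gripper_force: 0.0
time_s: 12.48
ee_pos: [0.5491, -0.1794, 0.3039]
ee_rot: [-0.001, 0.58, 0.815, -0.0]
wrist_force: [0.1, 0.6, 0.3]
width: 0.844
gripper_force: 0.0
[ 0.11  0.24  0.16  1.64 -0.04  1.27  0.61]
[ 0.54930104 -0.17276529  0.118     ] (np.float64(258.8476313601719), np.float64(172.12696790905608)) (np.float64(255.42006442684308), np.float64(178.63640054659749))
```

View pics/w5.png

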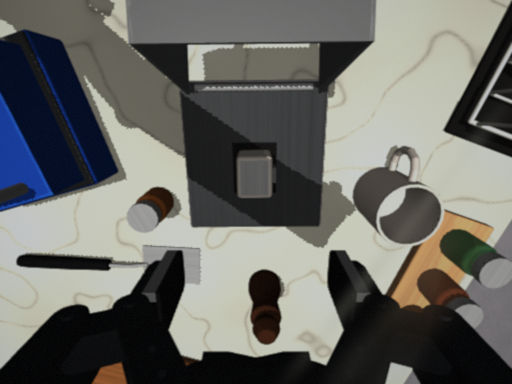

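The wrist view shows the white cap on the deck at about (254,174) and the hood standing open at the top of the picture. The cap lines up with the tool's axes. I'll measure its top face.

Run:
```python
from h import *
im=cv2.imread('pics/w5.png');g=cv2.cvtColor(im,6)
for r in(160,174,190):print(r,g[r,226:286:2])
print(g[140:206:2,254])
m=((g>88)*255).astype(np.uint8);m[:140]=0;m[206:]=0;m[:,:222]=0;m[:,286:]=0
c=max(cv2.findContours(m,0,2)[0],key=cv2.contourArea);r=cv2.minAreaRect(c);print(r)
p=onz('wrist',*r[0],.118);o=get_obs()['ee_pos'];d=(p-o)[:2];t=np.radians(109.1)
print(p,'tx',d@[np.cos(t),np.sin(t)],'ty',d@[np.sin(t),-np.cos(t)])
```

```text
160 [ 29  28  29  24  13  48  95 100 102 101 103 102 102 102  99  98  96  95
  96  95  98 106  96  46  11  22  39  55  60  62]
174 [ 28  29  30  28  10  34  94  94  90  86  87  88  90  88  88  91  90  93
  90  88  87  99 101  64  58  36  29  28  29  32]
190 [ 28  30  29  27  16  24  88  98  88  86  85  85  89  87  87  88  89  91
  89  87  87 101 102  40   7  24  29  28  27  30]
[65 42  9  8 11 48 53 55 67 96 99 87 88 87 86 88 88 88 88 88 88 88 87 87
 88 87 85 88 99 45 29 30 27]
((254.5, 176.5), (41.0, 33.0), 90.0)
[ 0.54652565 -0.17872096  0.118     ] tx 0.0015376769962315855 ty -0.00226770772200114
```

```bash
python3 -m creep '[{"tx":-0.001,"ty":-0.001,"tz":0.03,"roll":0,"gripper":0.85},{"tx":0,"ty":0,"tz":0.03,"roll":0,"gripper":0.85},{"tx":0,"ty":0,"tz":0.03,"roll":0,"gripper":0.85},{"tx":0,"ty":0,"tz":0.03,"roll":0,"gripper":0.85},{"tx":0,"ty":0,"tz":0.02,"roll":0,"gripper":0.85},{"tx":0,"ty":0,"tz":0.015,"roll":0,"gripper":0.85}]';python3 -m creep '[{"tx":0,"ty":0,"tz":0.015,"roll":0,"gripper":0.85},{"tx":0,"ty":0,"tz":0.015,"roll":0,"gripper":0.85},{"tx":0,"ty":0,"tz":0.012,"roll":0,"gripper":0.85},{"tx":0,"ty":0,"tz":0.009,"roll":0,"gripper":0.85},{"tx":0,"ty":0,"tz":0,"roll":0,"gripper":0.85}]'
```

```text
time_s: 13.28
ee_pos: [0.5485, -0.1806, 0.1488]
ee_rot: [-0.001, 0.58, 0.815, -0.0]
wrist_force: [0.0, 0.1, 0.6]
width: 0.85
gripper_force: 0.0
time_s: 13.9
ee_pos: [0.5486, -0.1807, 0.0985]
ee_rot: [-0.001, 0.579, 0.815, -0.0]
wrist_force: [0.5, 0.1, 0.2]
width: 0.85
gripper_force: 0.0
```

No contact on the way down, and the height is right. Now I'll close on the cap.

```bash
python3 -m creep '[{"tx":0,"ty":0,"tz":0.001,"roll":0,"gripper":0.6},{"tx":0,"ty":0,"tz":0,"roll":0,"gripper":0.5},{"tx":0,"ty":0,"tz":0,"roll":0,"gripper":0.3},{"tx":0,"ty":0,"tz":0,"roll":0,"gripper":0},{"tx":0,"ty":0,"tz":0,"roll":0,"gripper":0},{"tx":0,"ty":0,"tz":0,"roll":0,"gripper":0},{"tx":0,"ty":0,"tz":0,"roll":0,"gripper":0}]'
```

```text
time_s: 14.78
ee_pos: [0.5479, -0.1815, 0.0993]
ee_rot: [-0.001, 0.579, 0.815, -0.001]
wrist_force: [-4.2, -0.7, 7.2]
width: 0.441
gripper_force: 59.1
```

The opening of 0.441 × 85 mm is about 37.5 mm, so the button is flush. Now I'll pull.

```bash
python3 -m creep '[{"tx":0,"ty":0,"tz":-0.004,"roll":0,"gripper":0},{"tx":0,"ty":0,"tz":-0.007,"roll":0,"gripper":0},{"tx":0,"ty":0,"tz":-0.007,"roll":0,"gripper":0},{"tx":0,"ty":0,"tz":-0.007,"roll":0,"gripper":0},{"tx":0,"ty":0,"tz":-0.007,"roll":0,"gripper":0},{"tx":0,"ty":0,"tz":-0.007,"roll":0,"gripper":0},{"tx":0,"ty":0,"tz":-0.007,"roll":0,"gripper":0}]'
```

```text
time_s: 15.65
ee_pos: [0.5479, -0.1814, 0.1443]
ee_rot: [-0.001, 0.579, 0.815, -0.001]
wrist_force: [-3.9, -3.4, -5.5]
width: 0.435
gripper_force: 60.4
```

```bash
python3 -m creep '[{"tx":0,"ty":0,"tz":-0.007,"roll":0,"gripper":0},{"tx":0,"ty":0,"tz":-0.006,"roll":0,"gripper":0},{"tx":0,"ty":0,"tz":-0.006,"roll":0,"gripper":0},{"tx":0,"ty":0,"tz":-0.006,"roll":0,"gripper":0},{"tx":0,"ty":0,"tz":-0.006,"roll":0,"gripper":0},{"tx":0,"ty":0,"tz":-0.006,"roll":0,"gripper":0},{"tx":0,"ty":0,"tz":-0.006,"roll":0,"gripper":0}]';python3 -m creep '[{"tx":0,"ty":0,"tz":-0.005,"roll":0,"gripper":0},{"tx":0,"ty":0,"tz":-0.004,"roll":0,"gripper":0},{"tx":0,"ty":0,"tz":-0.003,"roll":0,"gripper":0},{"tx":0,"ty":0,"tz":-0.003,"roll":0,"gripper":0},{"tx":0,"ty":0,"tz":0,"roll":0,"gripper":0}]'
```

```text
time_s: 16.52
ee_pos: [0.5479, -0.1813, 0.1863]
ee_rot: [-0.001, 0.579, 0.815, -0.001]
wrist_force: [-2.0, -4.5, -11.4]
width: 0.436
gripper_force: 61.2
time_s: 17.15
ee_pos: [0.5478, -0.1814, 0.2015]
ee_rot: [-0.001, 0.579, 0.815, -0.001]
wrist_force: [-2.4, -5.0, -8.8]
width: 0.439
gripper_force: 61.3
```

```bash
python3 -m creep '[{"tx":0,"ty":0,"tz":-0.003,"roll":0,"gripper":0},{"tx":0,"ty":0,"tz":-0.002,"roll":0,"gripper":0},{"tx":0,"ty":0,"tz":-0.0015,"roll":0,"gripper":0},{"tx":0,"ty":0,"tz":0,"roll":0,"gripper":0}]';python3 -m creep '[{"tx":0,"ty":0,"tz":-0.0015,"roll":0,"gripper":0},{"tx":0,"ty":0,"tz":-0.0015,"roll":0,"gripper":0},{"tx":0,"ty":0,"tz":0,"roll":0,"gripper":0}]'
```

```text
time_s: 17.65
ee_pos: [0.5479, -0.1813, 0.2078]
ee_rot: [-0.001, 0.579, 0.815, -0.001]
wrist_force: [-2.8, -4.5, -10.0]
width: 0.435
gripper_force: 61.3
time_s: 18.02
ee_pos: [0.5478, -0.1813, 0.2099]
ee_rot: [-0.001, 0.579, 0.815, -0.001]
wrist_force: [-0.8, -5.4, -14.1]
width: 0.437
gripper_force: 62.1
```

```bash
python3 -m creep '[{"tx":0,"ty":0,"tz":-0.0015,"roll":0,"gripper":0},{"tx":0,"ty":0,"tz":0,"roll":0,"gripper":0}]';python3 - <<'E'
from h import *
a=snap('scene','s3.png')[110:270,120:280];b=snap('side','d3.png')[90:250,180:340]
cv2.imwrite('pics/c3.png',cv2.resize(np.hstack([a,b])[:,:,::-1],None,fx=2.5,fy=2.5,interpolation=cv2.INTER_CUBIC))
E
```

```text
time_s: 18.27
ee_pos: [0.5478, -0.1813, 0.2101]
ee_rot: [-0.001, 0.579, 0.815, -0.001]
wrist_force: [0.9, -5.8, -20.0]
width: 0.439
gripper_force: 62.8
```

View pics/c3.png

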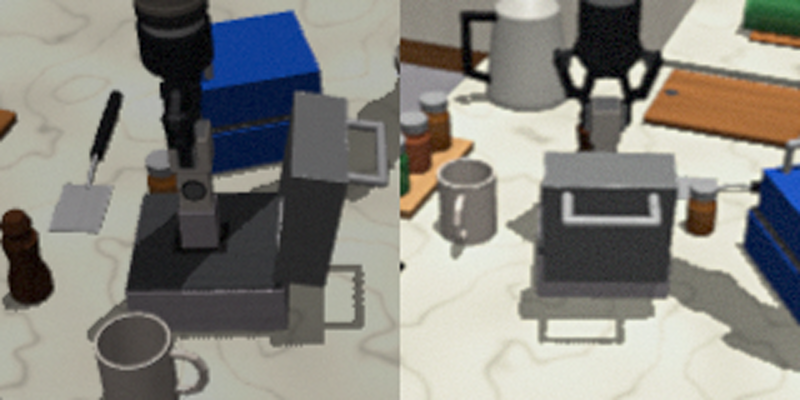

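The picture shows the mast fully drawn and held, the hood open, and the mug, jar, mill and spatula standing as before. The force rose from 14 to 20 N with no further travel at 110 mm, so the mast is at its second stop.

```bash
python3 -c "
from cell import ticket
print(ticket.close_job())"
```

```text
the job is handed in; nothing more can be done
None
```

The job is handed in at about 18 s: the hood rests open against its stop, and the mast is still held at its second stop (about 110 mm up) with the button squeezed in; the bystanders were not touched.

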